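# Fold back the rack door and fetch the mandrel

## Task

Push the rack's bifold door at its fold hinge until both panels are folded fully back against the left jamb. Then draw the long mandrel out of its storage tube, regrasping along it as needed, and lay it gently in both V-rests of the cradle, its middle midway between them; do not drop it or let it touch the bench, and leave the short rod and everything else where they are.

Things in the scene. Friction and masses are not known exactly. Their poses are not given: they have to be found in the camera images.
- doorway (a point): Middle of the doorway, on the bench, of the mandrel rack: a fixed open-topped blue bay 370 mm deep, 302 wide, walls 120 high (posts beside the doorway 126), open only towards the robot. x points straight into the rack, parallel to its tubes; y left along the door's track; z up. Its left and right jambs are at y = +130 and -130 mm. The rack's place and yaw vary.
- mouth_right (a point): Centre of the open mouth of the right-hand storage tube in the rack: level square aluminium tube, 30 mm outside, 24 mm inside, 265 mm long, running along +x from this point, 93 mm above the bench, 85 mm behind the doorway. Axes as at the doorway.
- mouth_left (a point): The same for the left-hand storage tube, 80 mm to the left of the other.
- door (a joint): Angle (rad) of the bifold door's left panel at the left jamb: 0 = both panels flat in the doorway, 1.38 = the stop, both folded together at the left jamb; starts at about 0.45 to 0.8. As it opens the fold hinge swings towards the robot and leftwards on a 130 mm circle about the left jamb hinge, and the right panel's far end slides left in the sill track. About 2 N moves it; it stays where left.
- fold (a point): The fold hinge between the door's two equal grey panels (each 130 mm between hinges, 6 mm thick, tops 122 mm above the bench): a vertical dark steel barrel of 20 mm diameter that stands up past the panel tops, from 122 to 170 mm above the bench; this point is on its axis, 150 mm above the bench.
- jamb (a point): Axis of the left jamb hinge (the fixed pivot of the left panel), 150 mm above the bench, for the fold hinge's circle.
- mandrel: The long mandrel: a smooth steel-coloured round rod of 18 mm diameter, 300 mm long, about 0.24 kg, lying loose in one of the two storage tubes (either), 45 to 60 mm of its near end standing out of the mouth behind the door. Origin at the middle of its length, on its axis; x along the rod, away from the robot at the start; its centre line is 90 mm above the bench there.
- stub: A short rod of the same diameter, 150 mm long, wholly inside the other tube: leave it there. Origin at its middle.
- seat (a point): Where the middle of the mandrel's axis comes to rest in the cradle: midway between two 90-degree V-rests (22 mm wide, 160 mm apart, 48 mm across their open top), 53 mm above the bench. x along the line through both rests (the rod may lie either way round), z up. Dark base 210 x 75 x 10 mm; V tips 66 mm above the bench. Fixed right of the rack; place and yaw vary.
- release_bottle: A white plastic bottle 56 mm across, 150 mm tall, left of the rack; bystander, leave it where it is; origin at its underside.
- tin: A plain steel tin 70 mm across, 80 mm tall, left of the rack; bystander, leave it where it is; origin at its underside.
- mould_plate: A dark steel mould plate 100 x 75 x 18 mm lying flat on the bench in front of the rack, between it and the cradle; bystander, leave it where it is; origin at its underside.
- screwdriver: A screwdriver lying right of the cradle; bystander, leave it where it is; origin at its underside.
- brush: A brush lying at the left front; bystander, leave it where it is; origin at its underside.
- carton: A small cardboard box 90 x 70 x 50 mm standing behind the cradle, right of the rack; bystander, leave it where it is; origin at its underside.
Things that resemble listed ones, but are neither listed nor needed, are in the scene too. Leave any yellow look-alike of the part that bears seat alone.

How it is judged:
By the outcome, as a careful person would: the job done as asked, in the order asked, and still so for the second after the job is handed in, with the robot touching nothing.
It also fails if it takes over 56 s, if anything falls off the work surface, if the arm or the gripper's body presses on something with over 40 N, if the wrist force passes 120 N, or if a joint passes its speed limit or range.

## Robot

A 7-joint arm with a two-finger parallel gripper is mounted at the origin on the work surface. World frame = base frame: x ahead of the robot, y to its left, z up, the work surface at z = 0. Lengths are in m, angles in rad, forces in N, time in s.
With the tool pointing down it reaches from about 0.4 to 0.925 m from the base axis. Payload 4.1 kg.
Tool frame: the origin (TCP) lies midway between the tips of the shut fingers; the grasp point (between the pads) lies 19 mm behind it; z points along the fingers, y is the line along which they close (so a half turn about z gives the same grasp; the last joint's range is limited). The gripper opens to 85 mm and grips with 20 to 120 N. Pads are 22 mm wide; open, the fingers measure 114 mm over their backs; the gripper's body (76 mm by 85 mm) begins 54 mm behind the grasp point. The pads swing forward as they close: fully open they stand 13 mm farther back than shut.
Start: joints at [-1.411, 0.398, 0.045, 1.537, -0.019, 1.207, -0.051], TCP at [0.166, 0.628, 0.231] pointing down, gripper open.
Joint ranges: [-2.82, 2.82], [-0.49, 2.23], [-1.37, 1.46], [0, 2.46], [-1.36, 4.5], [0.23, 2], [-2.94, 2.94]. Speed limits (rad/s): [2.57, 2.57, 3.14, 3.14, 3.14, 3.14, 3.14].

## Interface

Orientations are given as a unit quaternion [x, y, z, w].
In Python, from cell import * gives the robot as it stands.
- The arm moves only by the tool arm_command, never from a script. Its argument "steps" is a list of rows, each a list of 7 numbers: the opening, from 0 (shut) to 1 (fully open), then the shift along the tool's x, y, z in mm, then the turn, a rotation vector about the tool's x, y, z in rad. In form: [[hand, tx, ty, tz, wx, wy, wz], ...]. A call has exactly 10 rows; each row is the pose to reach, as a shift and turn from the pose commanded when the call began, along the tool's axes at that moment; what a row does not reach only later rows make up. A row lasts 1/10 s, in which the tool goes at most 50 mm and 8.59 degrees, less where a joint would pass 70% of its speed; a pose out of reach is approached as far as the arm can. A call with a gripper value outside its range is refused whole. The fingers move at their own pace and stop on an object; the grip force is fixed at half the most. Time passes only in rows, so rows that repeat a pose let the fingers close, or fill a call up. It gives the time, the measured TCP pose, the force, the opening and the grip force at its end, in the units of the state.
- read_state(): the state, without advancing time (a new reading comes with each control period).
- read_camera(name): name is "scene" or "top" or "wrist"; returns the picture (384x512x3 uint8, blue, green, red); there is no depth.
- camera_params(name): a dict with "camera_matrix" (3x3 intrinsics, pixels), "R" (3x3) and "t" (3): a world point X has camera coordinates R X + t; the wrist camera has in their place "tool_from_camera" (4x4, takes a point from camera to tool coordinates, whose origin is the TCP and whose axes are the flange's). Camera axes: x right, y down, z forward; pixel columns grow to the right and rows downward; lengths in m; the calibration is good to about 2 mm. A picture is of the moment at which its call begins: read the wrist's pose just before it. camera_params takes no time and is no camera call.
- finish_job(): hands the job in; it is judged then, once.
The state is a dict: "t": time; "qpos": joint angles; "joint_vel": joint speeds; "effort": joint torques, N m; "tool_pos": TCP position; "tcp_rot": TCP orientation; "force": force on the tool from outside, world axes, zero at the start; "torque": the same for the moment, N m; "opening": finger opening in m; "grasp_force": force on a finger pad.
Only numpy, scipy, OpenCV 4.12 (cv2) and the standard library are available. Lean on these libraries where they do the work, as an engineer would, in place of code of your own. Each camera call takes 0.05 s, during which the arm holds its last target. There are 200 camera calls.

## Working session

There is one attempt and no reset: what is moved stays moved. The work goes in short steps, Python scripts to look and compute and a tool call to move; the robot and the scene stay as the last step left them, time stands still between calls to the robot, and variables do not carry over. Pictures are saved under pics/ and viewed, at most 12 in all, crops included, and the job is handed in when it is done.

Besides the shell and the picture viewer there is one more tool, called after "Request:" in YAML: its name, and indented under it one key for each argument. arm_command: Moves the arm, as the interface text tells. Its arguments: {"type":"object","properties":{"steps":{"type":"array","items":{"type":"array","items":{"type":"number"}}}},"required":["steps"]}

```bash
mkdir -p pics; ls; python3 - <<'E'
from cell import *
import cv2,numpy as np
a=read_camera("scene");b=read_camera("top")
cv2.imwrite("pics/scene.png",a);cv2.imwrite("pics/top.png",b)
for n in("scene","top","wrist"):print(n,camera_params(n))
s=read_state();print(s["t"],s["tool_pos"],s["tcp_rot"],s["opening"])
E
```

```text
pics
scene {'camera_matrix': array([[462.18696316,   0.        , 255.81892191],
       [  0.        , 462.18696316, 187.61168497],
       [  0.        ,   0.        ,   1.        ]]), 'R': array([[ 0.83309899,  0.55297614, -0.01278509],
       [ 0.3644191 , -0.56611926, -0.73939685],
       [-0.4161067 ,  0.61133164, -0.67314845]]), 't': array([-0.3839145 , -0.11198044,  1.52003171])}
top {'camera_matrix': array([[430.96001164,   0.        , 249.67167794],
       [  0.        , 430.96001164, 185.13517647],
       [  0.        ,   0.        ,   1.        ]]), 'R': array([[ 1.83848595e-02, -9.99830692e-01,  7.63778205e-04],
       [-9.83892381e-01, -1.82276320e-02, -1.77830074e-01],
       [ 1.77813888e-01,  2.51790538e-03, -9.84060913e-01]]), 't': array([-0.02014681,  0.49024061,  1.14170709])}
wrist {'camera_matrix': array([[287.06311694,   0.        , 253.43566921],
       [  0.        , 287.06311694, 191.07292749],
       [  0.        ,   0.        ,   1.        ]]), 'tool_from_camera': array([[ 6.86902595e-04, -9.59978425e-01, -2.80073120e-01,
         7.19870877e-02],
       [ 9.99999701e-01,  5.59745783e-04,  5.33998104e-04,
        -1.31020814e-03],
       [-3.55856911e-04, -2.80073403e-01,  9.59978522e-01,
        -1.42465121e-01],
       [ 0.00000000e+00,  0.00000000e+00,  0.00000000e+00,
         1.00000000e+00]])}
0.1 [0.16619854 0.6277921  0.23036743] [ 1.29009395e-01  9.91642971e-01 -8.89320991e-04 -4.96925243e-05] 0.08535605019842887
```

View pics/scene.png

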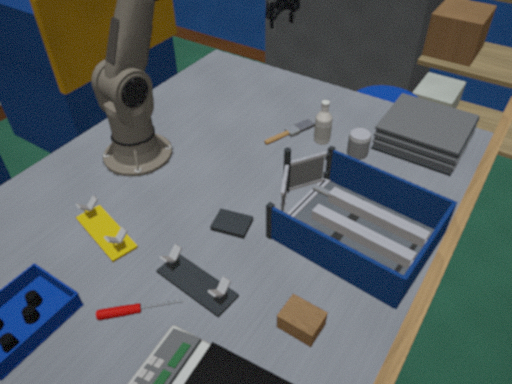

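View pics/top.png

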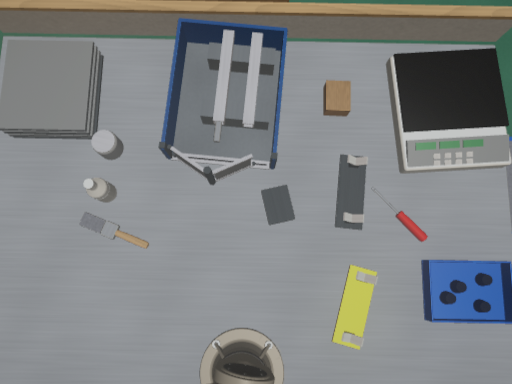

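The scene view shows the rack at (355,215), the door folded towards the robot at about (300,185), the dark cradle at (197,280) and the yellow look-alike at (105,232). In the top view the fold barrel is near (209,174). The mandrel's end is at (218,130), out of the left tube, and the cradle V-rests are at (357,160) and (354,218).

Possible confusions in the top view:
- **Mandrel:** the left-tube rod (218,130), against the right tube, which shows no protruding rod (249,125).
- **Cradle:** dark (351,191) against yellow (355,307). I choose the dark one.
- **Fold barrel:** (209,174) against the posts (166,148) and (270,160).

One close crop will check these choices.

```bash
cat > h.py <<'E'
import cv2,numpy as np
from cell import *
from scipy.spatial.transform import Rotation as Ro
def ray(n,u,v,pose=None):
    P=camera_params(n);K=P["camera_matrix"]
    d=cv2.undistortPoints(np.array([[[u,v]]],float),K,None)[0,0];d=np.array([*d,1.])
    if n!="wrist":R=P["R"];return -R.T@P["t"],R.T@d
    T=P["tool_from_camera"];p,q=pose;R=Ro.from_quat(q).as_matrix()
    return R@T[:3,3]+p,R@T[:3,:3]@d
def onz(n,u,v,z,pose=None):
    c,d=ray(n,u,v,pose);return c+d*(z-c[2])/d[2]
def proj(n,X,pose=None):
    P=camera_params(n);K=P["camera_matrix"]
    if n!="wrist":c=P["R"]@X+P["t"]
    else:
        T=np.linalg.inv(P["tool_from_camera"]);p,q=pose
        c=T[:3,:3]@(Ro.from_quat(q).as_matrix().T@(np.array(X)-p))+T[:3,3]
    u=K@c;return u[:2]/u[2]
E
python3 - <<'E'
import cv2,numpy as np
a=cv2.imread("pics/top.png")
l=cv2.resize(a[110:190,150:290],None,fx=4.5,fy=4.5,interpolation=cv2.INTER_CUBIC)
r=cv2.resize(a[150:234,325:380],None,fx=2.8,fy=2.8,interpolation=cv2.INTER_CUBIC)
c=np.zeros((360,800,3),np.uint8);c[:l.shape[0],:l.shape[1]]=l;c[:r.shape[0],640:640+r.shape[1]]=r
cv2.imwrite("pics/crop.png",c)
E
```

```text
(no output)
```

View pics/crop.png

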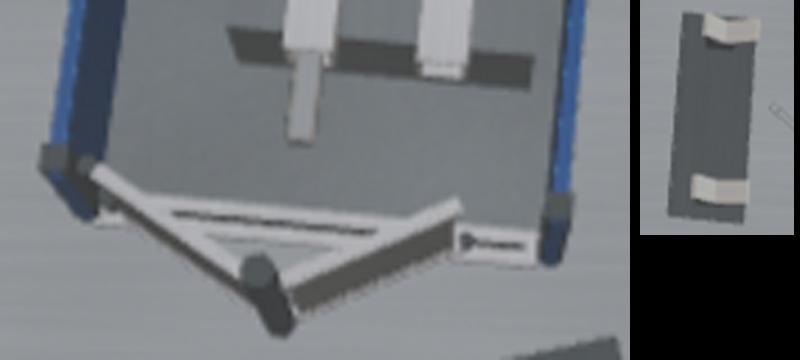

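The crop confirms the choices. The barrel top is at crop (258,270), i.e. top-view (207,170), with the jamb hinge at (90,163). The rod sticks out of the left tube, from (311,55) to (302,140). The dark cradle's rests are near top-view (356,160) and (352,218).

```bash
python3 - <<'E'
from h import *
np.set_printoptions(precision=4,suppress=True)
c=lambda x,y:(150+x/4.5,110+y/4.5)
f=onz("top",*c(258,270),.170);j=onz("top",*c(90,163),.124)
pl=onz("top",*c(55,157),.126);pr=onz("top",*c(558,206),.126)
print("fold",f,"jamb",j,"posts",pl,pr, np.hypot(*(f-j)[:2]))
d=(pl-pr)[:2];print("postdist",np.hypot(*d));yaw=np.arctan2(-d[0],d[1]);print("yaw from posts",yaw)
t=onz("top",*c(302,140),.092);m=onz("top",*c(311,50),.108);mr=onz("top",*c(445,66),.108);print("tip",t,"mouthL",m,mr)
# tube far end from top: approx (228,31)
fe=onz("top",228,31,.108);print("tubefar",fe,np.arctan2(fe[1]-m[1],fe[0]-m[0]))
# cradle base corners crop scale 2.8 origin (325,150)
k=lambda x,y:onz("top",325+(x-640)/2.8,150+y/2.8,.010)
C=[k(683,13),k(755,20),k(744,222),k(668,215)]
print("cradle",np.mean(C,0),[np.round(x[:2],3) for x in C])
ax=(C[0]+C[1]-C[2]-C[3])[:2];print("yaw",np.arctan2(ax[1],ax[0]),np.hypot(*ax)/2)
E
```

```text
fold [0.5038 0.0938 0.17  ] jamb [0.5752 0.1981 0.124 ] posts [0.5779 0.2181 0.126 ] [ 0.5541 -0.0729  0.126 ] 0.12636180442498057
postdist 0.29192988965439154
yaw from posts -0.08141265095143568
tip [0.6004 0.0785 0.092 ] mouthL [0.6512 0.0736 0.108 ] [ 0.6428 -0.0062  0.108 ]
tubefar [0.9132 0.057  0.108 ] -0.06328064484122008
cradle [ 0.4839 -0.2973  0.01  ] [array([ 0.59 , -0.269]), array([ 0.584, -0.343]), array([ 0.378, -0.326]), array([ 0.383, -0.251])]
yaw -0.08652410548083748 0.20760741607129435
```

```bash
cat >> h.py <<'E'
def rows(targets):
    """targets: (x,y,z,yaw_of_tool_y_deg) world, tool down -> shift mm, rotvec from current pose"""
    s=read_state();p=np.array(s["tool_pos"]);R=Ro.from_quat(s["tcp_rot"])
    for x,y,z,a in targets:
        a=np.radians(a);Y=[np.cos(a),np.sin(a),0];Z=[0,0,-1];X=np.cross(Y,Z)
        G=Ro.from_matrix(np.array([X,Y,Z]).T)
        print(np.round(R.inv().apply(np.array([x,y,z])-p)*1000,0),np.round((R.inv()*G).as_rotvec(),3))
E
python3 - <<'E'
from h import *
rows([(.540,.068,.25,145.6),(.166,.628,.25,145)])
E
```

```text
[-505. -446.  -19.] [-2.000e-03 -1.000e-03 -1.229e+00]
[  0.   0. -20.] [-2.000e-03 -1.000e-03 -1.219e+00]
```

Request:
arm_command:
  steps:
    - [0,-38,-33,-20,0,0,-0.12]
    - [0,-76,-67,-20,0,0,-0.25]
    - [0,-114,-100,-20,0,0,-0.37]
    - [0,-152,-134,-20,0,0,-0.5]
    - [0,-190,-168,-20,0,0,-0.62]
    - [0,-228,-201,-20,0,0,-0.74]
    - [0,-266,-235,-20,0,0,-0.86]
    - [0,-304,-268,-20,0,0,-0.98]
    - [0,-342,-302,-20,0,0,-1.1]
    - [0,-380,-335,-20,0,0,-1.23]

```text
t: 1.1
tool_pos: [0.4393, 0.2191, 0.2512]
tcp_rot: [-0.463, 0.886, 0.0, -0.0]
force: [1.0, 1.3, -0.9]
opening: 0.0004
grasp_force: 0.0
```

```bash
python3 - <<'E'
from h import *
s=read_state();print(s["t"],s["tool_pos"],s["qpos"],s["force"])
rows([(.540,.068,.25,145.6),(.54,.068,.136,145.6)])
E
```

```text
1.1 [0.43933725 0.21909895 0.25115583] [-0.75634689  0.09611682  0.22255065  1.88353579 -0.02310176  1.16451206
  2.00824498] [ 0.9751009   1.26721763 -0.9321622 ]
[  67. -169.    1.] [ 0.    -0.    -0.007]
[  67. -169.  115.] [ 0.    -0.    -0.007]
```

Request:
arm_command:
  steps:
    - [0,15,-40,0,0,0,0]
    - [0,30,-80,0,0,0,0]
    - [0,45,-120,0,0,0,0]
    - [0,60,-155,0,0,0,0]
    - [0,67,-169,10,0,0,0]
    - [0,67,-169,45,0,0,0]
    - [0,67,-169,80,0,0,0]
    - [0,67,-169,105,0,0,0]
    - [0,67,-169,115,0,0,0]
    - [0,67,-169,115,0,0,0]

```text
t: 2.1
tool_pos: [0.5374, 0.0694, 0.135]
tcp_rot: [-0.461, 0.887, 0.0, -0.002]
force: [0.2, -0.2, -0.8]
opening: 0.0001
grasp_force: 0.0
```

```bash
cat > arc.py <<'E'
from h import *
J=np.array([.5755,.200]);yw=-.077
F=np.array([np.cos(yw),np.sin(yw)]);L=np.array([-F[1],F[0]])
T=[]
def tgt(a,off=.0245):
    fo=J+.13*(-np.sin(a)*F-np.cos(a)*L);d=-np.cos(a)*F+np.sin(a)*L
    p=fo-d*off;return (*p,.136,np.degrees(np.arctan2(d[1],d[0])))
if __name__=="__main__":
    import sys
    s=read_state();print(s["tool_pos"],s["force"])
    rows([tgt(a) for a in np.linspace(.5,1.42,10)])
E
python3 arc.py
```

```text
[0.53741417 0.06942269 0.13496909] [ 0.19373551 -0.21485642 -0.8444531 ]
[ 0. 15. -1.] [ 0.002 -0.002 -0.035]
[ 3. 28. -1.] [ 0.002 -0.003  0.067]
[ 4. 42. -1.] [ 0.002 -0.003  0.17 ]
[ 3. 55. -1.] [ 0.002 -0.003  0.272]
[ 1. 69. -1.] [ 0.002 -0.003  0.374]
[-2. 82. -1.] [ 0.001 -0.003  0.476]
[-7. 94. -1.] [ 0.001 -0.003  0.579]
[-12. 107.  -1.] [ 0.001 -0.003  0.681]
[-19. 118.  -1.] [ 0.001 -0.003  0.783]
[-27. 129.  -1.] [ 0.001 -0.003  0.885]
```

Request:
arm_command:
  steps:
    - [0,0,8,0,0,0,0]
    - [0,0,15,0,0,0,0]
    - [0,2,22,0,0,0,0.03]
    - [0,3,28,0,0,0,0.07]
    - [0,4,35,0,0,0,0.12]
    - [0,4,42,0,0,0,0.17]
    - [0,3,49,0,0,0,0.22]
    - [0,3,55,0,0,0,0.27]
    - [0,2,62,0,0,0,0.32]
    - [0,1,69,0,0,0,0.37]

```text
t: 3.1
tool_pos: [0.4823, 0.1087, 0.1379]
tcp_rot: [-0.289, 0.957, -0.0, 0.002]
force: [1.2, -0.8, -0.1]
opening: 0.0001
grasp_force: 0.8
```

```bash
python3 - <<'E'
from h import *
from arc import tgt
s=read_state();print(s["tool_pos"],s["force"],s["qpos"])
rows([tgt(a) for a in np.linspace(.909,1.44,8)])
cv2.imwrite("pics/t2.png",read_camera("top")[110:210,130:290].repeat(4,0).repeat(4,1))
E
```

```text
[0.48227708 0.10871914 0.13792567] [ 1.21287097 -0.82082646 -0.08632547] [-0.65256221  0.23313561  0.3952061   2.01726639 -0.11317976  0.90787391
  1.9602752 ]
[2. 0. 2.] [-0.001  0.004  0.002]
[ 3. 10.  2.] [-0.001  0.004  0.078]
[ 4. 20.  2.] [-0.001  0.004  0.154]
[ 4. 30.  2.] [-0.001  0.004  0.23 ]
[ 3. 40.  2.] [-0.001  0.004  0.306]
[ 2. 50.  2.] [-0.     0.004  0.381]
[-1. 60.  2.] [-0.     0.004  0.457]
[-4. 69.  2.] [-0.     0.004  0.533]
```

View pics/t2.png

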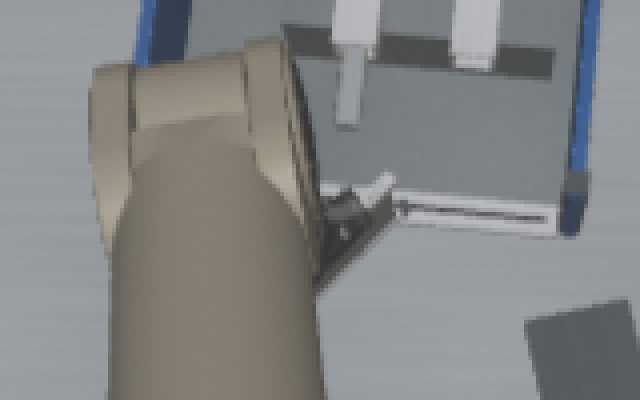

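The picture shows the door folding: the right panel's far end has moved left to about (390,180) in the crop, and the contact force is only about 1.5 N. I'll continue to the stop.

Request:
arm_command:
  steps:
    - [0,3,8,2,0,0,0.06]
    - [0,4,15,2,0,0,0.12]
    - [0,4,23,2,0,0,0.18]
    - [0,4,30,2,0,0,0.23]
    - [0,4,37,2,0,0,0.28]
    - [0,3,44,2,0,0,0.33]
    - [0,2,50,2,0,0,0.38]
    - [0,1,56,2,0,0,0.43]
    - [0,-1,61,2,0,0,0.46]
    - [0,-1,61,2,0,0,0.46]

```text
t: 4.15
tool_pos: [0.4485, 0.1609, 0.1352]
tcp_rot: [-0.066, 0.998, 0.001, 0.001]
force: [-0.5, 0.2, 0.1]
opening: 0.0003
grasp_force: 0.0
```

```bash
python3 - <<'E'
from h import *
from arc import tgt
s=read_state();print(s["tool_pos"],s["force"])
rows([tgt(a) for a in np.linspace(1.364,1.5,4)])
E
```

```text
[0.44847845 0.16090487 0.13522306] [-0.50493642  0.15721479  0.09534658]
[-1. -2. -1.] [0.002 0.002 0.002]
[-0.  4. -1.] [0.002 0.001 0.047]
[ 1. 10. -1.] [0.002 0.001 0.092]
[ 1. 16. -1.] [0.002 0.001 0.138]
```

Request:
arm_command:
  steps:
    - [0,0,1,0,0,0,0]
    - [0,0,2,0,0,0,0]
    - [0,0,3,0,0,0,0.02]
    - [0,0,4,0,0,0,0.04]
    - [0,0,5,0,0,0,0.04]
    - [0,0,6,0,0,0,0.04]
    - [0,0,7,0,0,0,0.04]
    - [0,0,8,0,0,0,0.04]
    - [0,0,9,0,0,0,0.04]
    - [0,0,9,0,0,0,0.04]

```text
t: 5.15
tool_pos: [0.4476, 0.1638, 0.1342]
tcp_rot: [-0.043, 0.999, -0.003, -0.001]
force: [-0.2, -11.6, 4.1]
opening: -0.0001
grasp_force: 5.7
```

The stop is felt at 11.6 N with no further motion. Next I retreat and look at the rod with the wrist camera.

```bash
python3 - <<'E'
from h import *
rows([(.448,.12,.135,94),(.448,.12,.28,90),(.56,.078,.28,85.6)])
E
```

```text
[  3. -44.  -1.] [-0.006 -0.001  0.016]
[   4.  -45. -146.] [-0.006 -0.001  0.086]
[-104.  -96. -145.] [-0.006 -0.001  0.163]
```

Request:
arm_command:
  steps:
    - [0,2,-22,0,0,0,0]
    - [0,3,-44,0,0,0,0.02]
    - [0,3,-44,-45,0,0,0.05]
    - [0,3,-44,-90,0,0,0.08]
    - [0,3,-44,-130,0,0,0.1]
    - [0.5,-30,-60,-145,0,0,0.13]
    - [0.5,-65,-80,-145,0,0,0.16]
    - [0.5,-104,-96,-145,-0.006,0,0.163]
    - [0.5,-104,-96,-145,-0.006,0,0.163]
    - [0.5,-104,-96,-145,-0.006,0,0.163]

```text
t: 6.15
tool_pos: [0.5595, 0.0813, 0.2786]
tcp_rot: [0.038, 0.999, 0.003, -0.001]
force: [-0.4, 0.7, 0.1]
opening: 0.0426
grasp_force: 0.0
```

```bash
python3 - <<'E'
from h import *
import json
s=read_state();w=read_camera("wrist");cv2.imwrite("pics/w1.png",w)
json.dump([list(map(float,s["tool_pos"])),list(map(float,s["tcp_rot"]))],open("w1.json","w"))
print(s["t"],s["tool_pos"],s["tcp_rot"],s["qpos"],s["opening"])
E
```

```text
6.15 [0.55946137 0.08134519 0.27856886] [ 3.82134611e-02  9.99265735e-01  2.66651441e-03 -7.82643877e-04] [-0.68419555  0.24370131  0.5669034   1.68990185 -0.14286146  1.24867984
  1.4091496 ] 0.04259431885966297
```

View pics/w1.png

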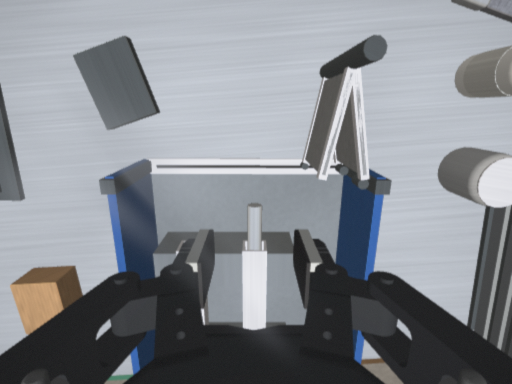

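The wrist view shows the door folded at the left jamb, with the barrel top at (374,48). The rod's near end is at (254,205) and the tube mouth's top edge at (255,243).

```bash
python3 - <<'E'
from h import *
import json
np.set_printoptions(precision=4,suppress=True)
P=json.load(open("w1.json"));P=(np.array(P[0]),P[1])
w=lambda u,v,z:onz("wrist",u,v,z,P)
b=w(375,48,.170);j=w(371,185,.126);print("barrel",b,"jambpin?",j)
tip=w(254.5,205,.092);m=w(255,243,.108);print("tip",tip,"mouth",m,"far part",w(255,328,.108))
pl=w(372,183,.126);a=w(112,187,.126);b2=w(383,187,.126);print("posts",a,b2)
im=cv2.imread("pics/w1.png")
for v in (210,220,230,238,250,270,300,320):print(v,im[v,240:272].mean(1).astype(int))
print(im[196:250,254].mean(1).astype(int))
E
```

```text
barrel [0.4493 0.1865 0.17  ] jambpin? [0.576  0.2057 0.126 ]
tip [0.6005 0.0795 0.092 ] mouth [0.643  0.0768 0.108 ] far part [0.7658 0.0677 0.108 ]
posts [ 0.5569 -0.0694  0.126 ] [0.5792 0.2186 0.126 ]
210 [152 152 151 150 150 151 146 135 163 177 188 195 194 193 195 199 200 196
 193 180 162 141 140 147 148 148 149 149 149 148 148 149]
220 [151 151 149 150 151 152 148 134 163 177 187 195 194 192 193 198 198 194
 193 176 158 136 148 149 148 147 148 149 149 148 149 147]
230 [149 149 149 148 147 148 145 132 163 177 189 193 194 191 193 197 197 193
 190 174 154 123 145 148 148 149 148 148 146 145 147 147]
238 [ 95  94  94  95  94  94  96 110 162 176 188 192 191 190 193 197 196 192
 186 173 152 107  90  88  88  86  87  86  87  85  85  85]
250 [ 97 103 132 149 152 163 178 163 161 165 165 168 168 169 174 175 175 174
 172 165 159 162 192 178 152 152 144  99  88  89  88  88]
270 [155 162 200 228 230 230 232 232 233 232 229 229 230 232 232 231 230 231
 230 230 229 229 230 231 230 231 216 163 152 153 153 153]
300 [155 159 183 222 227 228 231 230 230 231 228 228 229 230 231 231 231 231
 233 233 231 231 232 232 232 228 182 155 152 152 151 151]
320 [148 149 164 220 224 226 229 228 226 227 225 225 225 224 225 224 223 224
 228 228 227 226 227 227 228 221 159 147 146 147 145 144]
[150 151 150 150 149 148 139 118 105 106 116 156 191 195 195 193 194 194
 194 194 194 194 194 193 193 194 192 193 193 193 193 192 193 192 193 193
 193 193 192 191 192 191 193 192 192 192 192 191 191 191 192 191 191 185]
```

```bash
python3 - <<'E'
from h import *
rows([(.622,.0777,.14,85.6),(.622,.0777,.0715,85.6)])
E
```

```text
[-64.  -0. 139.] [ 0.006 -0.002  0.002]
[-64.  -1. 207.] [ 0.006 -0.002  0.002]
```

Request:
arm_command:
  steps:
    - [0.6,-30,0,40,0,0,0]
    - [0.6,-64,0,80,0,0,0]
    - [0.6,-64,0,115,0,0,0]
    - [0.6,-64,0,145,0,0,0]
    - [0.6,-64,0,170,0,0,0]
    - [0.6,-64,0,190,0,0,0]
    - [0.6,-64,0,203,0,0,0]
    - [0.6,-64,0,207,0,0,0]
    - [0.6,-64,0,207,0,0,0]
    - [0.6,-64,0,207,0,0,0]

```text
t: 7.2
tool_pos: [0.6239, 0.079, 0.0735]
tcp_rot: [0.037, 0.999, 0.003, 0.001]
force: [-0.3, -0.3, 0.5]
opening: 0.0517
grasp_force: 0.0
```

```bash
python3 - <<'E'
from h import *
import json
s=read_state();w=read_camera("wrist");cv2.imwrite("pics/w2.png",w)
print(s["tool_pos"],s["force"])
rows([(.622,.0777,.0715,85.6)])
E
```

```text
[0.62392942 0.0789732  0.07354362] [-0.27220834 -0.30335184  0.50797109]
[ 2. -1.  2.] [0.007 0.002 0.003]
```

View pics/w2.png

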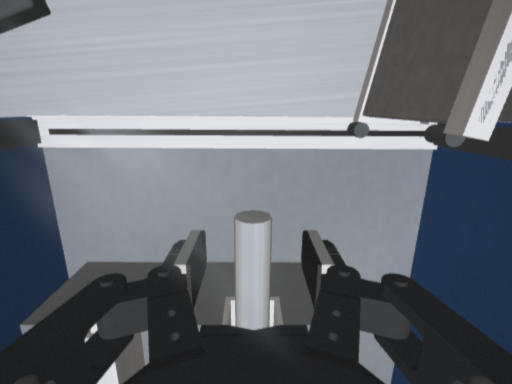

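The rod at (253,215–325) sits centred between the open pads at (190,265) and (318,265), so I close on it.

Request:
arm_command:
  steps:
    - [0.4,2,-1,1,0,0,0]
    - [0.2,2,-1,1,0,0,0]
    - [0,2,-1,1,0,0,0]
    - [0,2,-1,1,0,0,0]
    - [0,2,-1,1,0,0,0]
    - [0,2,-1,1,0,0,0]
    - [0,2,-1,1,0,0,0]
    - [0,2,-1,1,0,0,0]
    - [0,2,-1,1,0,0,0]
    - [0,2,-1,1,0,0,0]

```text
t: 8.25
tool_pos: [0.6211, 0.0778, 0.0717]
tcp_rot: [0.037, 0.999, 0.003, -0.0]
force: [-2.6, -0.5, 4.6]
opening: 0.0165
grasp_force: 58.4
```

```bash
python3 - <<'E'
from h import *
s=read_state();p=s["tool_pos"];print(p,s["force"],s["opening"],s["grasp_force"])
F=np.array([np.cos(.077),-np.sin(.077)])
q=p[:2]-.086*F
rows([(*q,p[2],85.6)])
E
```

```text
[0.62113877 0.07779634 0.07166156] [-2.58274339 -0.54256054  4.55522369] 0.016476205077835464 58.43388497829437
[86.  0.  0.] [ 0.006 -0.001  0.003]
```

Request:
arm_command:
  steps:
    - [0,8,0,-1,0,0,0]
    - [0,18,0,-1,0,0,0]
    - [0,28,0,-1,0,0,0]
    - [0,38,0,-1,0,0,0]
    - [0,48,0,-1,0,0,0]
    - [0,58,0,-1,0,0,0]
    - [0,68,0,-1,0,0,0]
    - [0,78,0,-1,0,0,0]
    - [0,86,0,-1,0,0,0]
    - [0,86,0,-1,0,0,0]

```text
t: 9.25
tool_pos: [0.5335, 0.0844, 0.0721]
tcp_rot: [0.037, 0.999, 0.003, -0.001]
force: [-1.2, -0.2, -1.3]
opening: 0.0163
grasp_force: 58.5
```

```bash
python3 - <<'E'
from h import *
s=read_state();w=read_camera("wrist");cv2.imwrite("pics/w3.png",w)
print(s["tool_pos"],s["force"],s["torque"])
cv2.imwrite("pics/t3.png",read_camera("top"))
E
```

```text
[0.53349358 0.08443273 0.07207214] [-1.15759031 -0.15114229 -1.33432479] [-0.0061605   0.15973033  0.01229934]
```

View pics/w3.png

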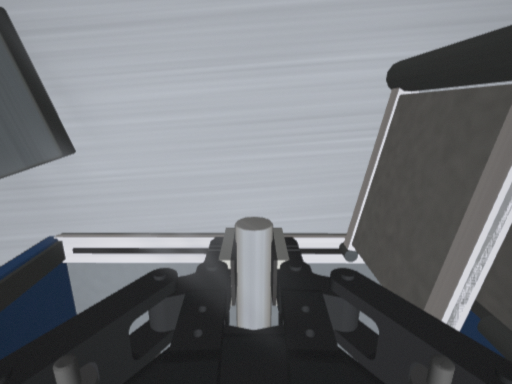

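The rod is held and has moved with the hand; its near end face is at (254,224). I'll work out how far it overhangs the pads and plan the regrasp.

```bash
python3 - <<'E'
from h import *
s=read_state();P=(np.array(s["tool_pos"]),s["tcp_rot"])
print(onz("wrist",253.5,219,.100,P),onz("wrist",253.5,229,.091,P), P[0])
im=cv2.imread("pics/w3.png");print(im[210:240,254].mean(1).astype(int))
F=np.array([np.cos(.077),-np.sin(.077)])
for d in (.1,.105): rows([(*(P[0][:2]+d*F),.072,85.6)])
E
```

```text
[0.50862321 0.08511876 0.1       ] [0.5172001  0.08455162 0.091     ] [0.53487034 0.08439076 0.07223925]
[184 184 182 182 182 178 155 109  96  96  96  98  98  99  98 100 101 103
 106 109 134 165 177 179 179 178 178 178 178 177]
[-100.   -0.    0.] [ 0.006 -0.001  0.003]
[-105.   -0.    0.] [ 0.006 -0.001  0.003]
```

Request:
arm_command:
  steps:
    - [0.3,0,0,0,0,0,0]
    - [0.6,0,0,0,0,0,0]
    - [0.6,0,0,0,0,0,0]
    - [0.6,-20,0,0,0,0,0]
    - [0.6,-45,0,0,0,0,0]
    - [0.6,-70,0,0,0,0,0]
    - [0.6,-90,0,0,0,0,0]
    - [0.6,-101,0,0,0,0,0]
    - [0.6,-101,0,0,0,0,0]
    - [0.6,-101,0,0,0,0,0]

```text
t: 10.35
tool_pos: [0.6352, 0.0767, 0.0719]
tcp_rot: [0.037, 0.999, 0.003, -0.001]
force: [-0.7, 0.6, -0.2]
opening: 0.0512
grasp_force: 0.0
```

```bash
python3 - <<'E'
from h import *
s=read_state();w=read_camera("wrist");cv2.imwrite("pics/w4.png",w)
print(s["tool_pos"],s["force"],s["opening"])
E
```

```text
[0.63517837 0.07668185 0.07190849] [-0.66637567  0.59039537 -0.15872401] 0.05124381292967187
```

View pics/w4.png

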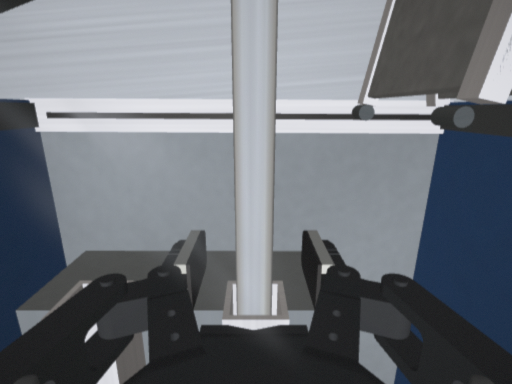

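The rod at (254,0–310) lies between the pads, with the mouth at about (255,285–320) just beyond them. I close here.

Request:
arm_command:
  steps:
    - [0.4,0,0,0,0,0,0]
    - [0.2,0,0,0,0,0,0]
    - [0,0,0,0,0,0,0]
    - [0,0,0,0,0,0,0]
    - [0,0,0,0,0,0,0]
    - [0,0,0,0,0,0,0]
    - [0,0,0,0,0,0,0]
    - [0,0,0,0,0,0,0]
    - [0,0,0,0,0,0,0]
    - [0,0,0,0,0,0,0]

```text
t: 11.4
tool_pos: [0.6356, 0.077, 0.0723]
tcp_rot: [0.037, 0.999, 0.003, -0.001]
force: [-5.7, 1.2, 4.4]
opening: 0.0164
grasp_force: 58.7
```

Request:
arm_command:
  steps:
    - [0,10,0,-2,0,0,0]
    - [0,30,0,-2,0,0,0]
    - [0,50,0,-2,0,0,0]
    - [0,70,0,-2,0,0,0]
    - [0,90,0,-2,0,0,0]
    - [0,110,0,-2,0,0,0]
    - [0,130,0,-2,0,0,0]
    - [0,150,0,-2,0,0,0]
    - [0,170,0,-2,0,0,0]
    - [0,185,0,-2,0,0,0]

```text
t: 12.4
tool_pos: [0.4497, 0.09, 0.0737]
tcp_rot: [0.037, 0.999, 0.003, -0.0]
force: [0.2, -0.1, -2.1]
opening: 0.0163
grasp_force: 58.5
```

```bash
python3 - <<'E'
from h import *
s=read_state();print(s["tool_pos"],s["force"],s["torque"],s["qpos"])
t=read_camera("top")
c=cv2.resize(t[50:260,140:390],None,fx=3,fy=2.8,interpolation=cv2.INTER_CUBIC);cv2.imwrite("pics/t5.png",c)
E
```

```text
[0.44967286 0.08996062 0.07365494] [ 0.20252048 -0.10768258 -2.09985651] [ 0.00027039  0.09461487 -0.0091769 ] [-0.75247121  0.29539007  0.53898335  2.15069042 -0.22979052  0.74794565
  1.43348637]
```

View pics/t5.png

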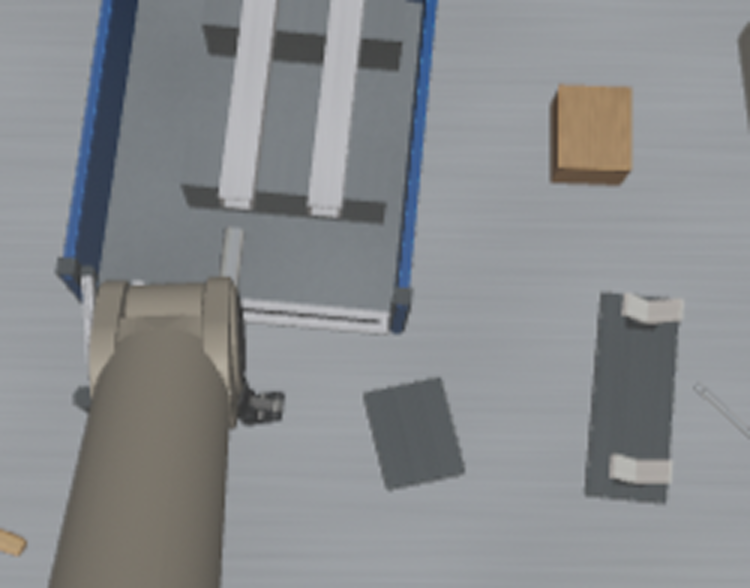

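The top view shows the rod free of the tube, with its far end at crop (233,230) and the mouth at (236,208). The force matches the rod's weight. I lift it and carry it towards the cradle for a close look.

```bash
python3 - <<'E'
from h import *
print("farend",onz("top",217.7,131.8,.1))
rows([(.45,.09,.25,85.6),(.44,-.185,.25,85.0)])
E
```

```text
farend [0.62397694 0.07705942 0.1       ]
[  -2.    1. -177.] [ 0.005 -0.005  0.003]
[ -13. -274. -178.] [ 0.005 -0.005  0.013]
```

Request:
arm_command:
  steps:
    - [0,0,0,-15,0,0,0]
    - [0,0,0,-35,0,0,0]
    - [0,0,0,-60,0,0,0]
    - [0,0,0,-85,0,0,0]
    - [0,0,0,-110,0,0,0]
    - [0,0,0,-135,0,0,0]
    - [0,0,0,-155,0,0,0]
    - [0,0,0,-170,0,0,0]
    - [0,-5,-10,-178,0,0,0]
    - [0,-8,-25,-178,0,0,0]

```text
t: 13.45
tool_pos: [0.4591, 0.0636, 0.2529]
tcp_rot: [0.036, 0.999, 0.003, 0.001]
force: [0.2, -0.8, -3.6]
opening: 0.0161
grasp_force: 58.7
```

Request:
arm_command:
  steps:
    - [0,0,-20,0,0,0,0]
    - [0,0,-50,0,0,0,0]
    - [0,0,-80,0,0,0,0]
    - [0,0,-110,0,0,0,0]
    - [0,0,-140,0,0,0,0]
    - [0,0,-170,0,0,0,0]
    - [0,0,-200,0,0,0,0]
    - [0,0,-225,0,0,0,0]
    - [0,0,-245,0,0,0,0]
    - [0,0,-250,0,0,0,0]

```text
t: 14.45
tool_pos: [0.4379, -0.1892, 0.2502]
tcp_rot: [0.04, 0.999, 0.002, -0.0]
force: [-0.2, -0.0, -2.5]
opening: 0.0159
grasp_force: 58.7
```

Request:
arm_command:
  steps:
    - [0,0,0,0,0,0,0.01]
    - [0,0,0,0,0,0,0.01]
    - [0,0,0,0,0,0,0.01]
    - [0,0,0,0,0,0,0.01]
    - [0,0,0,0,0,0,0.01]
    - [0,0,0,0,0,0,0.01]
    - [0,0,0,0,0,0,0.01]
    - [0,0,0,0,0,0,0.01]
    - [0,0,0,0,0,0,0.01]
    - [0,0,0,0,0,0,0.01]

```text
t: 15.45
tool_pos: [0.4392, -0.1855, 0.2506]
tcp_rot: [0.042, 0.999, 0.003, -0.0]
force: [0.1, -0.1, -2.6]
opening: 0.0161
grasp_force: 58.7
```

```bash
python3 - <<'E'
from h import *
import json
s=read_state();w=read_camera("wrist")
json.dump([list(map(float,s["tool_pos"])),list(map(float,s["tcp_rot"]))],open("w6.json","w"))
cv2.imwrite("pics/w6.png",w);cv2.imwrite("pics/w6c.png",cv2.resize(w[:,:330],None,fx=1.56,fy=1.56,interpolation=cv2.INTER_CUBIC))
print(s["t"],s["tool_pos"],s["tcp_rot"],s["force"],s["qpos"])
E
```

```text
15.45 [ 0.43921314 -0.18547794  0.25064005] [ 4.20394790e-02  9.99111261e-01  3.05713134e-03 -1.56356268e-04] [ 0.07910887 -0.1118158  -2.6036655 ] [-0.50554776  0.0935954   0.88090562  1.92367491 -0.08483961  1.1618519
  1.89387143]
```

View pics/w6c.png

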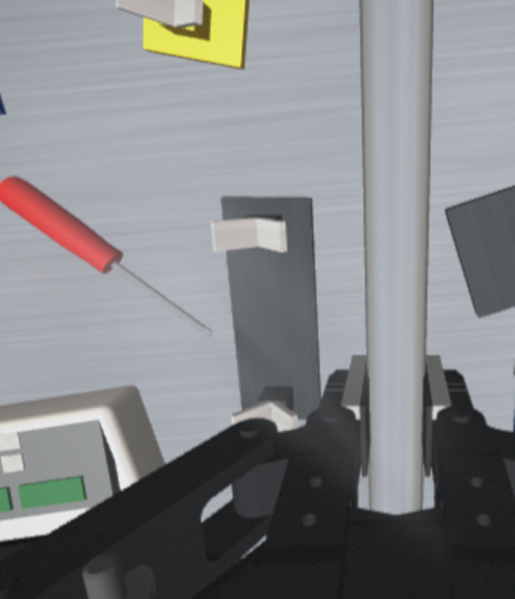

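The view shows the rod held and the dark cradle beside it. Base near corners are at crop (222,197) and (312,197); the near rest's tips at (211–213,222–251) and (285–287,222–251); the far rest at about (233–297,400–425).

```bash
python3 - <<'E'
from h import *
import json
np.set_printoptions(precision=4,suppress=True)
P=json.load(open("w6.json"));P=(np.array(P[0]),P[1])
w=lambda x,y,z:onz("wrist",(x+.5)/1.56-.5,(y+.5)/1.56-.5,z,P)[:2]
bl,br=w(222,197,.010),w(312,197,.010);l2,r2=w(239,398,.010),w(320,395,.010)
print("base",bl,br,l2,r2,np.hypot(*(bl-br)))
n=[w(211,222,.066),w(213,251,.066),w(285,222,.066),w(287,251,.066)];print("near rest",np.array(n),np.mean(n,0))
f=[w(233,417,.066),w(297,417,.066)];print("far rest near edge",f,np.mean(f,0))
# tracking from top view crop t5
t=lambda x,y,z:onz("top",140+x/3,50+y/2.8,z)[:2]
print("top: far",t(653,309,.066),"near",t(641.5,470,.066))
# rod axis in the hand, z=.2696: near portion at crop rows
h=P[0][2]+.019
for y,a,b in((10,361,433),(340,367,428)):print("rod",w((a+b)/2,y,h+.0))
b=(bl+br)/2
for yw in(-.0865,-.075):
  A=np.array([np.cos(yw),np.sin(yw)]);print("seat",b+.105*A, np.mean(n,0)+.08*A)
E
```

```text
base [ 0.3785 -0.3252] [ 0.3848 -0.2505] [ 0.5642 -0.3448] [ 0.5677 -0.2678] 0.07497274638489482
near rest [[ 0.3936 -0.3155]
 [ 0.4146 -0.3182]
 [ 0.3981 -0.2623]
 [ 0.4192 -0.264 ]] [ 0.4064 -0.29  ]
far rest near edge [array([ 0.5522, -0.329 ]), array([ 0.5567, -0.2766])] [ 0.5544 -0.3028]
top: far [ 0.5607 -0.3045] near [ 0.4031 -0.2901]
rod [ 0.3307 -0.1773]
rod [ 0.4159 -0.1842]
seat [ 0.4862 -0.2969] [ 0.4861 -0.2969]
seat [ 0.4863 -0.2957] [ 0.4862 -0.296 ]
```

```bash
python3 - <<'E'
from h import *
import json
P=json.load(open("w6.json"));P=(np.array(P[0]),P[1])
h=P[0][2]+.018;T=camera_params("wrist")["tool_from_camera"]
for y,a,b in((10,361,433),(340,367,428)):
  c,d=ray("wrist",((a+b)/2)/1.56,y/1.56,P);X=c+d*(h-c[2])/d[2]
  # predicted width of 18mm across the rod (perspective silhouettes)
  u=proj("wrist",X+np.array([.0007,.009,0]),P)-proj("wrist",X-np.array([.0007,.009,0]),P);print(y,X,u*1.56,b-a)
rows([(.459,-.2947,.25,84.85),(.459,-.2947,.09,84.85),(.459,-.2947,.035,84.85)])
E
```

```text
10 [ 0.33048366 -0.17715466  0.26864005] [74.02005617 -0.32754212] 72
340 [ 0.41638343 -0.18409907  0.26864005] [60.64126936 -0.47317151] 61
[ -29. -107.   -0.] [ 0.006 -0.001  0.006]
[ -29. -108.  160.] [ 0.006 -0.001  0.006]
[ -29. -108.  215.] [ 0.006 -0.001  0.006]
```

Request:
arm_command:
  steps:
    - [0,-8,-25,0,0,0,0]
    - [0,-16,-55,0,0,0,0]
    - [0,-24,-85,0,0,0,0]
    - [0,-29,-108,0,0.006,0,0.006]
    - [0,-29,-108,20,0.006,0,0.006]
    - [0,-29,-108,50,0.006,0,0.006]
    - [0,-29,-108,85,0.006,0,0.006]
    - [0,-29,-108,115,0.006,0,0.006]
    - [0,-29,-108,140,0.006,0,0.006]
    - [0,-29,-108,155,0.006,0,0.006]

```text
t: 16.5
tool_pos: [0.4583, -0.2937, 0.0928]
tcp_rot: [0.045, 0.999, 0.001, -0.002]
force: [-1.1, -0.4, -2.9]
opening: 0.0161
grasp_force: 59.1
```

Request:
arm_command:
  steps:
    - [0,0,0,2,0,0,0]
    - [0,0,0,2,0,0,0]
    - [0,0,0,2,0,0,0]
    - [0,0,0,2,0,0,0]
    - [0,0,0,2,0,0,0]
    - [0,0,0,2,0,0,0]
    - [0,0,0,2,0,0,0]
    - [0,0,0,2,0,0,0]
    - [0,0,0,2,0,0,0]
    - [0,0,0,2,0,0,0]

```text
t: 17.5
tool_pos: [0.459, -0.2946, 0.093]
tcp_rot: [0.045, 0.999, 0.0, -0.0]
force: [-0.6, 0.1, -3.0]
opening: 0.0161
grasp_force: 59.1
```

```bash
python3 - <<'E'
from h import *
s=read_state();print(s["tool_pos"],s["tcp_rot"],s["force"])
w=read_camera("wrist")
sc=read_camera("scene");P=proj("scene",np.array([.485,-.297,.06]));u,v=P.astype(int)
c=cv2.resize(sc[v-60:v+60,max(u-80,0):u+80],None,fx=2.5,fy=2.5,interpolation=cv2.INTER_CUBIC)
o=np.zeros((384,512+c.shape[1]*288//300,3),np.uint8);o=np.zeros((384,800,3),np.uint8)
o[:,:400]=w[:,56:456];o[:300,400:400+c.shape[1]]=c[:, :400]
cv2.imwrite("pics/p7.png",o);print(u,v)
rows([(.459,-.2947,.035,84.85)])
E
```

```text
[ 0.4590421  -0.29458901  0.09298184] [ 4.50406229e-02  9.98985113e-01  4.06419140e-05 -2.92311824e-04] [-0.64833683  0.07565973 -3.03290289]
194 267
[ 0. -0. 58.] [ 0.    -0.001 -0.   ]
```

View pics/p7.png

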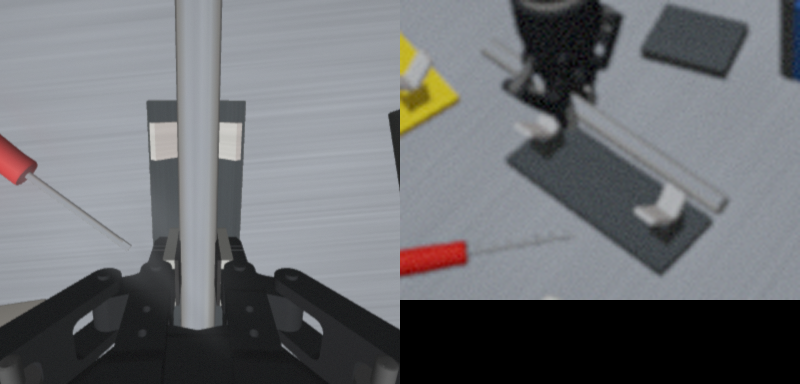

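The rod (columns 178–220) sits centred over the near rest (150–242), and the scene crop shows it above both rests. I lower it gently.

Request:
arm_command:
  steps:
    - [0,0,0,12,0,0,0]
    - [0,0,0,25,0,0,0]
    - [0,0,0,36,0,0,0]
    - [0,0,0,43,0,0,0]
    - [0,0,0,47,0,0,0]
    - [0,0,0,50,0,0,0]
    - [0,0,0,52,0,0,0]
    - [0,0,0,54,0,0,0]
    - [0,0,0,55,0,0,0]
    - [0,0,0,55,0,0,0]

```text
t: 18.6
tool_pos: [0.4591, -0.2945, 0.0381]
tcp_rot: [0.045, 0.999, 0.0, -0.0]
force: [-0.1, 1.3, -3.1]
opening: 0.0161
grasp_force: 59.1
```

Request:
arm_command:
  steps:
    - [0,0,0,0.5,0,0,0]
    - [0,0,0,1,0,0,0]
    - [0,0,0,1.5,0,0,0]
    - [0,0,0,2,0,0,0]
    - [0,0,0,2,0,0,0]
    - [0,0,0,2.5,0,0,0]
    - [0,0,0,2.5,0,0,0]
    - [0,0,0,3,0,0,0]
    - [0,0,0,3,0,0,0]
    - [0,0,0,3,0,0,0]

```text
t: 19.6
tool_pos: [0.4593, -0.2957, 0.0356]
tcp_rot: [0.045, 0.999, -0.001, 0.0]
force: [-1.0, -3.3, 6.4]
opening: 0.0161
grasp_force: 59.9
```

Contact is felt, so I release slowly.

Request:
arm_command:
  steps:
    - [0.2,0,0,0,0,0,0]
    - [0.22,0,0,0,0,0,0]
    - [0.25,0,0,0,0,0,0]
    - [0.3,0,0,0,0,0,0]
    - [0.4,0,0,0,0,0,0]
    - [0.5,0,0,0,0,0,0]
    - [0.6,0,0,0,0,0,0]
    - [0.6,0,0,0,0,0,0]
    - [0.6,0,0,0,0,0,0]
    - [0.6,0,0,0,0,0,0]

```text
t: 20.6
tool_pos: [0.459, -0.2945, 0.035]
tcp_rot: [0.045, 0.999, 0.0, -0.0]
force: [-1.1, -0.2, -0.0]
opening: 0.0514
grasp_force: 0.0
```

Request:
arm_command:
  steps:
    - [0.6,0,0,-8,0,0,0]
    - [0.6,0,0,-20,0,0,0]
    - [0.6,0,0,-40,0,0,0]
    - [0.6,0,0,-70,0,0,0]
    - [0.6,0,0,-100,0,0,0]
    - [0.6,0,0,-135,0,0,0]
    - [0.6,0,0,-170,0,0,0]
    - [0.6,30,30,-200,0,0,0]
    - [0.6,35,80,-215,0,0,0]
    - [0.6,35,120,-215,0,0,0]

```text
t: 21.6
tool_pos: [0.435, -0.1724, 0.2526]
tcp_rot: [0.047, 0.999, 0.001, 0.002]
force: [1.1, 1.1, 0.2]
opening: 0.0512
grasp_force: 0.0
```

Request:
arm_command:
  steps:
    - [0.6,0,45,0,0,0,0]
    - [0.6,0,90,0,0,0,0]
    - [0.6,0,130,0,0,0,0]
    - [0.6,0,170,0,0,0,0]
    - [0.6,0,200,0,0,0,0]
    - [0.6,0,220,0,0,0,0]
    - [0.6,0,220,0,0,0,0]
    - [0.6,0,220,0,0,0,0]
    - [0.6,0,220,0,0,0,0]
    - [0.6,0,220,0,0,0,0]

```text
t: 22.6
tool_pos: [0.4548, 0.0456, 0.2502]
tcp_rot: [0.046, 0.999, 0.0, -0.0]
force: [0.4, 0.5, -0.6]
opening: 0.0513
grasp_force: 0.0
```

```bash
python3 - <<'E'
from h import *
s=read_state();print(s["t"],s["tool_pos"],s["force"])
a=read_camera("top");b=read_camera("scene")
o=np.zeros((600,800,3),np.uint8)
o[:512,:400]=cv2.resize(a[118:246,300:400],(400,512),interpolation=cv2.INTER_CUBIC)
c=cv2.resize(b[210:330,120:280],(400,300),interpolation=cv2.INTER_CUBIC);o[:300,400:]=c
o[300:,400:]=cv2.resize(a[100:220,140:300],(400,300),interpolation=cv2.INTER_CUBIC)
cv2.imwrite("pics/f.png",o)
E
```

```text
22.6 [0.45483067 0.04564036 0.2502487 ] [ 0.43765884  0.53508616 -0.60062292]
```

View pics/f.png

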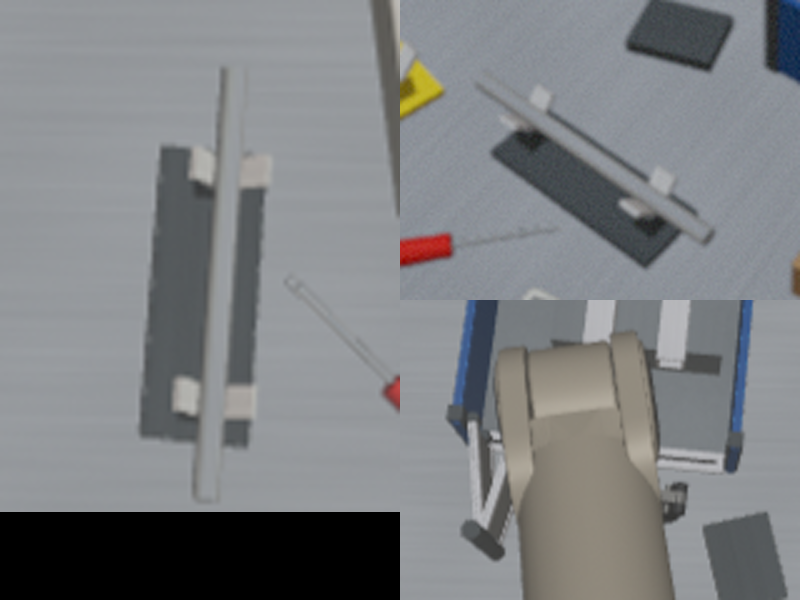

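The rod lies in both V-rests. Its ends at crop rows 67 and 498 have their middle at 282, and the rests' middle is at 284. The door is still folded at the left jamb and the robot is clear of everything.

```bash
python3 -c "
from cell import *
print(finish_job())"
```

```text
the job is handed in; nothing more can be done
None
```

The job is handed in at about 23 s of the 56 s allowed, with the bifold door folded back to its stop and the long mandrel lying in both V-rests of the dark cradle, its middle within about 1–2 mm of midway by the last picture; only the door and the mandrel were moved.

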